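# Fit the loopback plug to the bench tester

### The job

Pick up the test plug with the straight bar grip, push it fully home into the round bayonet socket on the tester's sloping panel with its two side lugs going through the socket's two slots, then turn it clockwise (as seen facing the panel) until it comes up against its stop, and let go. Leave the round-headed cap, the circuit board and the meter where they are.

Things in the scene. Friction and masses are not known exactly. Their poses are not given: they have to be found in the camera images.
- plug: Loose test plug, 51 mm tall, standing on its nose: aluminium nose 31 mm diameter, 19 mm long; on it two lugs, one each side, 9 mm wide, 2 to 8 mm above the nose end, reaching 20.5 mm from the axis; flange 48 mm diameter at 19 to 24 mm; black bar grip above. 110 to 225 g. Origin: centre of the nose's end face; z: axis, nose to grip; x: line of the lugs and of the bar (half turn about z alike).
- plug_grip (a point): Centre of the plug's black bar grip, 37.5 mm above the plug's origin. The bar is 44 mm long (plug x), 14 mm thick (plug y) and 27 mm tall (24 to 51 mm above the nose end).
- socket: Round metal bayonet socket, 56 mm across, on the tester's panel, which slopes 26 deg, facing up and away from the robot. Origin: on its axis at the panel face; z out of the panel, x up the slope. Lip top at z = 18 mm, floor at 1.5 mm, where the nose end rests when home. Below the lip (z < 10 mm) the lugs turn 60 deg clockwise to end stops: the bar then lies along x, up and down the slope.
- socket_slot (a point): One of the two slots in the socket's lip, at lip-top height (z = 18 mm), 20 mm from the axis, 60 deg counter-clockwise of the socket's x axis seen facing the panel; the other is half a turn round. Slots are 14 mm wide and reach 22.5 mm from the axis; the lip's bore between them is 35 mm. From the slots the plug cannot turn counter-clockwise more than about 10 deg.
- console: The pale grey bench tester, a fixed wedge-shaped case 180 mm deep (x), 200 mm wide (y), 30 mm high at its front edge (local -x, which faces away from the robot, towards the far side of the table), rising at 26 deg to 108 mm at its back, nearest the robot. Origin: centre of its underside. The socket's origin is at x = -5, y = 0, z = 71.5 mm in this frame.
- cap: Bystander: a loose cap like the plug but with a round black head of 34 mm diameter and no lugs, 48 mm tall, standing on the table on the other side of the tester. Origin: centre of its underside.
- board: Bystander: loose green circuit board 110 x 160 mm, 30 mm tall with its parts, lying beyond and to one side of the tester. Origin: centre of its underside.
- meter: Bystander: loose grey hand-held multimeter 150 x 75 mm, 40 mm tall, lying beyond and to one side of the tester. Origin: centre of its underside.

How it is judged:
On the way:
1. the plug's nose is in the socket to within 5 mm of fully home, not yet turned to the locked position (z of plug in the frame of socket below 0.0065 m and distance between plug and socket below 0.009 m and angle between the z axis of plug and the z axis of socket, either way round below 0.2 rad and angle between the x axis of plug and the x axis of socket, either way round above 0.3 rad), for 0.05 s.
At the end, for the whole second after the job is handed in: The plug is released and at rest in the socket: nose end within 3.5 mm of the socket floor, origins within 7 mm, axes within 0.12 rad, and the bar within 0.21 rad (12 deg) of the socket's x axis, i.e. turned clockwise to its stop with the lugs under the lip (z of plug in the frame of socket below 0.005 m and distance between plug and socket below 0.007 m and angle between the z axis of plug and the z axis of socket, either way round below 0.12 rad and angle between the x axis of plug and the x axis of socket, either way round below 0.21 rad and linear speed of plug below 0.01 m/s and angular speed of plug below 0.1 rad/s); the robot touches nothing.
It fails at once if the cap is moved more than 25 mm (distance of cap from where it was at the start of the episode above 0.025 m).
It fails at once if the circuit board is moved more than 25 mm (distance of board from where it was at the start of the episode above 0.025 m).
It fails at once if the meter is moved more than 25 mm (distance of meter from where it was at the start of the episode above 0.025 m).
It also fails if it takes over 48 s, if anything falls off the work surface, if the arm or the gripper's body presses on something with over 40 N, if the wrist force passes 120 N, or if a joint passes its speed limit or range.

### The arm

A 7-joint arm with a two-finger parallel gripper is mounted at the origin on the work surface. World frame = base frame: x ahead of the robot, y to its left, z up, the work surface at z = 0. Lengths are in m, angles in rad, forces in N, time in s.
With the tool pointing down it reaches from about 0.425 to 0.925 m from the base axis. Payload 6.8 kg.
Tool frame: the origin (TCP) lies between the finger pads; the fingertips stand r.tips_ahead ahead of it and the grasp point (between the pads) lies 5 mm behind it (r.tips_ahead is the distance from the TCP to the fingertips, in m); z points along the fingers, y is the line along which they close (so a half turn about z gives the same grasp; the last joint's range is limited). The gripper opens to 85 mm and grips with 20 to 120 N. Pads are 22 mm wide; open, the fingers measure 114 mm over their backs; the gripper's body (76 mm by 85 mm) begins 54 mm behind the grasp point. The pads swing forward as they close: fully open they stand 13 mm farther back than shut.
Start: joints at [1.023, 0.477, 0.022, 1.555, -0.011, 1.109, -0.083], TCP at [0.287, -0.611, 0.245] pointing down, gripper open.
Joint ranges: [-2.96, 2.96], [-0.34, 2.1], [-1.41, 1.46], [0.24, 2.44], [-1.37, 4.51], [0.17, 1.92], [-2.96, 2.96]. Speed limits (rad/s): [2.39, 2.39, 3.14, 3.14, 3.14, 3.14, 3.14].

### API

Orientations are given as a rotation vector (axis times angle).
In Python, from bench import r gives the robot as it stands.
- The arm moves only by the tool move_arm, never from a script. Its argument "rows" is one flat list of numbers, 4 for each row, row after row: the shift along the tool's x, y, z in cm, then the turn about the tool's z in degrees. In form: [tx, ty, tz, twist, tx, ty, tz, twist, ...]. A call has 1 to 10 rows; each row is the pose to reach, as a shift and turn from the pose commanded when the call began, along the tool's axes at that moment; what a row does not reach only later rows make up. A row lasts 1/8 s, in which the tool goes at most 62.5 mm and 10.7 degrees, less where a joint would pass 70% of its speed; a pose out of reach is approached as far as the arm can. A call with a gripper value outside its range is refused whole. "fingers" is the opening, from 0 (shut) to 1 (fully open), set as the call begins (left out, the last holds). The fingers move at their own pace and stop on an object; "newtons" is the grip in N (left out, the last holds). Time passes only in rows, so rows that repeat a pose let the fingers close. It gives the time, the measured TCP pose, the force, the opening and the grip force at its end, in the units of the state.
- r.get_obs(): the state, without advancing time (a new reading comes with each control period).
- r.grab_frame(name): name is "side" or "top" or "wrist"; returns the picture (400x640x3 uint8, blue, green, red); there is no depth.
- r.camera_params(name): a dict with "fx", "fy", "cx", "cy" (pixels), "k1" (the pictures are not rectified: a ray, as slopes to the right and down, at radius r is drawn at 1 + k1 r^2 times it, then the intrinsics apply), "world_from_camera" (4x4, takes a point from camera to world coordinates). Camera axes: x right, y down, z forward; pixel columns grow to the right and rows downward; lengths in m; the calibration is good to about 2 mm. A picture is of the moment at which its call begins: read the wrist's pose just before it. camera_params takes no time and is no camera call; for the wrist camera it gives the pose at the moment of the call.
- r.hand_in(): hands the job in; it is judged then, once.
The state is a dict: "clock": time; "joints": joint angles; "qvel": joint speeds; "tau": joint torques, N m; "tcp_pos": TCP position; "orientation": TCP orientation; "contact_force": force on the tool from outside, world axes, zero at the start; "moment": the same for the moment, N m; "grip_width": finger opening in m; "gripper_force": force on a finger pad.
Only numpy, scipy, OpenCV 4.12 (cv2) and the standard library are available. Lean on these libraries where they do the work, as an engineer would, in place of code of your own. Each camera call takes 0.05 s, during which the arm holds its last target. There are 200 camera calls.

## Working session

There is one attempt and no reset: what is moved stays moved. The work goes in short steps, Python scripts to look and compute and a tool call to move; the robot and the scene stay as the last step left them, time stands still between calls to the robot, and variables do not carry over. Pictures are saved under pics/ and viewed, at most 10 in all, crops included, and the job is handed in when it is done.

Besides the shell and the picture viewer there is one more tool, called after "Request:" in YAML: its name, and indented under it one key for each argument. move_arm: Moves the arm, as the interface text tells. Its arguments: {"type":"object","properties":{"rows":{"type":"array"},"fingers":{"type":"number"},"newtons":{"type":"number"}},"required":["rows"]}

```bash
mkdir -p pics; ls; cat > h.py <<'E'
import numpy as np, cv2
from scipy.spatial.transform import Rotation as R
from bench import r
def ray(P,u,v):
    x=(u-P["cx"])/P["fx"]; y=(v-P["cy"])/P["fy"]
    K=np.array([[P["fx"],0,P["cx"]],[0,P["fy"],P["cy"]],[0,0,1.]])
    q=cv2.undistortPoints(np.array([[[u,v]]],float),K,np.array([P["k1"],0,0,0,0.]))[0,0]
    T=np.array(P["world_from_camera"]); return T[:3,3], T[:3,:3]@np.array([q[0],q[1],1.])
def onz(P,u,v,z):
    o,d=ray(P,u,v); return o+d*(z-o[2])/d[2]
def proj(P,X):
    T=np.linalg.inv(np.array(P["world_from_camera"])); c=T[:3,:3]@np.array(X)+T[:3,3]
    x,y=c[:2]/c[2]; s=1+P["k1"]*(x*x+y*y); return np.array([P["fx"]*x*s+P["cx"],P["fy"]*y*s+P["cy"]])
E
python3 - <<'E'
from h import *
for n in("top","side","wrist"):
    P=r.camera_params(n); im=r.grab_frame(n); cv2.imwrite(f"pics/{n}0.png",im)
    print(n,P["fx"],P["k1"],np.round(P["world_from_camera"],3).tolist())
print(r.tips_ahead,r.get_obs())
E
```

```text
pics
top 435.6623455625284 -0.10837058486995253 [[-0.027, -0.981, 0.191, 0.397], [-1.0, 0.027, 0.0, 0.007], [-0.005, -0.191, -0.982, 1.023], [0.0, 0.0, 0.0, 1.0]]
side 432.1779681158394 -0.006959064802922775 [[-0.877, -0.329, 0.349, 0.14], [-0.48, 0.613, -0.628, 0.731], [-0.008, -0.718, -0.696, 0.923], [0.0, 0.0, 0.0, 1.0]]
wrist 277.331051005929 0.006767457525558519 [[0.427, -0.857, -0.288, 0.361], [-0.904, -0.405, -0.134, -0.575], [-0.002, 0.317, -0.948, 0.373], [0.0, 0.0, 0.0, 1.0]]
0.014 {'clock': 0.15, 'joints': array([ 1.0229004 ,  0.47763942,  0.02234298,  1.55620394, -0.01151248,
        1.10932175, -0.08311884]), 'qvel': array([-0.00084375, -0.00253621,  0.00244045, -0.00180909,  0.00099188,
       -0.00096638, -0.00079602]), 'tau': array([ 3.01534623e-03, -5.96925366e+01,  1.60996825e+00, -2.81492203e+01,
        1.26034854e-02,  6.48447909e-03, -1.17232730e-05]), 'tcp_pos': array([ 0.2871988 , -0.61036887,  0.24453802]), 'orientation': array([-3.06458901e+00, -6.84968251e-01,  6.30578380e-04]), 'contact_force': array([ 0.38796383, -0.02435749,  0.32117598]), 'moment': array([0.07425466, 0.01896911, 0.01585652]), 'gripper_force': 0.0, 'grip_width': 0.08528921446937733}
```

View pics/top0.png

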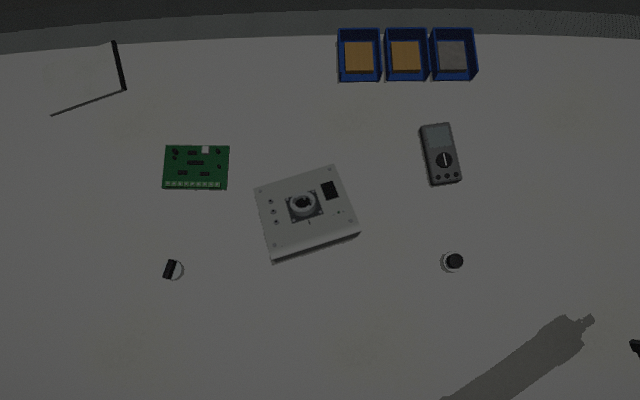

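View pics/side0.png

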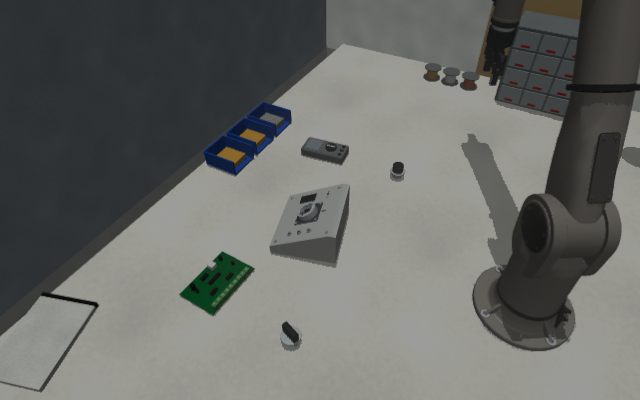

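The top view shows the plug near (170,269) with its bar tilted, the socket at (303,204), the cap at (454,261), the board at (196,167) and the meter at (441,153). The side view shows the plug at (290,334) and the socket at (308,212).

```bash
python3 - <<'E'
from h import *
t=cv2.imread("pics/top0.png"); s=cv2.imread("pics/side0.png")
def c(im,u,v,h): return cv2.convertScaleAbs(cv2.resize(im[v-h:v+h,u-h:u+h],(300,300),interpolation=cv2.INTER_CUBIC),alpha=1.5)
cv2.imwrite("pics/c0.png",np.vstack([np.hstack([c(t,172,270,25),c(t,305,208,30)]),np.hstack([c(s,290,334,25),c(s,308,212,30)])]))
P=r.camera_params("top");S=r.camera_params("side")
# bar mask
def barmask(im,u,v,h):
    g=cv2.cvtColor(im,cv2.COLOR_BGR2GRAY); m=np.zeros_like(g); m[v-h:v+h,u-h:u+h]=(g[v-h:v+h,u-h:u+h]<45)*255
    cs,_=cv2.findContours(m,cv2.RETR_EXTERNAL,cv2.CHAIN_APPROX_NONE); return max(cs,key=cv2.contourArea)
for n,im,Q,u,v in(("top",t,P,170,270),("side",s,S,290,332)):
    k=barmask(im,u,v,22); q=cv2.minAreaRect(k); print(n,q,onz(Q,*q[0],.04))
    for p in cv2.boxPoints(q): print("  ",p.round(1),onz(Q,*p,.051).round(4))
o1,d1=ray(P,303,204);o2,d2=ray(S,308,212)
ab=np.linalg.lstsq(np.c_[d1,-d2],o2-o1,rcond=None)[0]; print("socket",o1+ab[0]*d1,o2+ab[1]*d2)
E
```

```text
top ((169.04998779296875, 268.8500061035156), (8.854375839233398, 19.28989028930664), 18.434947967529297) [0.44519068 0.34637294 0.04      ]
   [161.8 276.6] [0.4276 0.3588 0.051 ]
   [167.9 258.3] [0.4684 0.3459 0.051 ]
   [176.3 261.1] [0.4617 0.3263 0.051 ]
   [170.2 279.4] [0.4211 0.3393 0.051 ]
side ((289.8470764160156, 331.9882507324219), (21.476116180419922, 8.24335765838623), 49.398704528808594) [0.44599948 0.34720564 0.04      ]
   [279.7 326.5] [0.469  0.3514 0.051 ]
   [286.  321.2] [0.4639 0.3336 0.051 ]
   [300.  337.5] [0.4159 0.3525 0.051 ]
   [293.7 342.8] [0.4213 0.3697 0.051 ]
socket [0.57944817 0.03750764 0.07743508] [0.57840672 0.03711079 0.07722091]
```

View pics/c0.png

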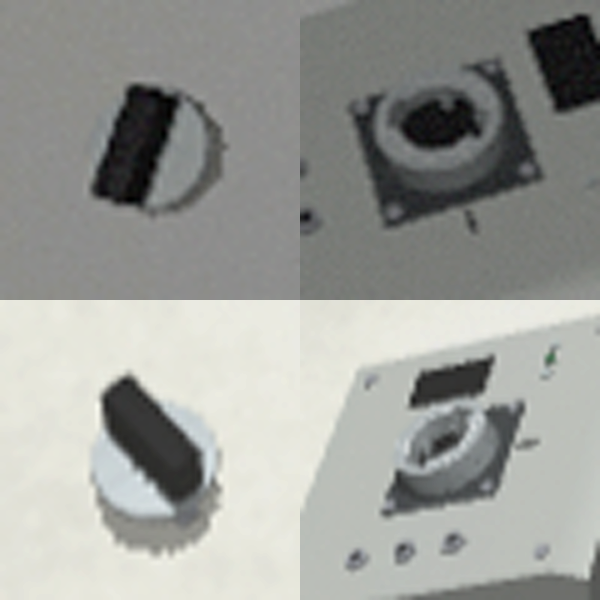

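Cropped views: the plug is upright with its bar at about -19° yaw in world, centred near (0.445, 0.346). The socket mouth is at about (0.58, 0.037), and its two slots are visible. Next I'll look straight at the socket with the wrist camera on the way.

Request:
move_arm:
  rows: [27,-23,0,5,54,-46,4.5,9,54,-46,4.5,9,54,-46,4.5,9,54,-46,4.5,9,54,-46,4.5,9,54,-46,4.5,9,54,-46,4.5,9,54,-46,4.5,9,54,-46,4.5,9]

```text
clock: 1.4
tcp_pos: [0.5453, -0.041, 0.2061]
orientation: [3.11, 0.442, 0.0]
contact_force: [1.4, -1.1, -0.6]
grip_width: 0.0855
gripper_force: 0.0
```

Request:
move_arm:
  rows: [0,0,0,0,0,0,0,0,0,0,0,0,0,0,0,0]

```text
clock: 1.9
tcp_pos: [0.5445, -0.0442, 0.2064]
orientation: [3.11, 0.439, -0.0]
contact_force: [0.2, 0.7, 0.4]
grip_width: 0.0856
gripper_force: 0.0
```

Request:
move_arm:
  rows: [5.6,-6.6,0,0,5.6,-6.6,0,0,5.6,-6.6,0,0,5.6,-6.6,0,0]

```text
clock: 2.4
tcp_pos: [0.5797, 0.0344, 0.2061]
orientation: [3.11, 0.439, -0.001]
contact_force: [-0.5, -0.5, -0.0]
grip_width: 0.0859
gripper_force: 0.0
```

```bash
python3 - <<'E'
from h import *
P=r.camera_params("wrist"); im=r.grab_frame("wrist"); cv2.imwrite("pics/w1.png",im); np.save("w1P.npy",P,allow_pickle=True)
o=r.get_obs(); print(o["tcp_pos"],o["orientation"],o["joints"]); print(np.round(P["world_from_camera"],3))
E
```

```text
[0.57971694 0.0341301  0.20612914] [ 3.10984729e+00  4.38386216e-01 -1.08742938e-03] [ 0.0295963   0.37706881 -0.24858445  1.81233366  0.11147373  0.96642722
 -1.556464  ]
[[ 0.278 -0.911 -0.305  0.658]
 [-0.961 -0.264 -0.089  0.058]
 [ 0.001  0.318 -0.948  0.335]
 [ 0.     0.     0.     1.   ]]
```

View pics/w1.png

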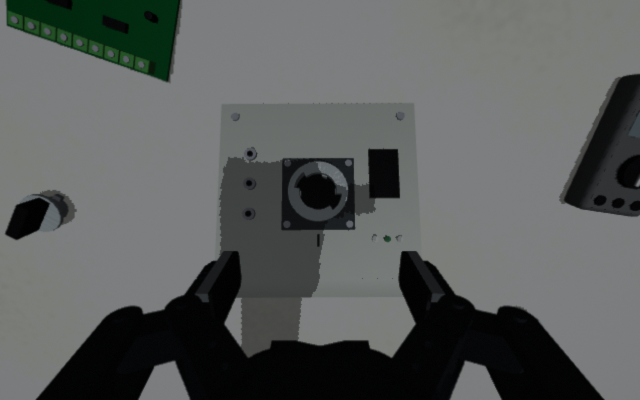

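The wrist view shows the socket face-on at (318,191). Its slots are at upper left and lower right as expected, and the console edges are nearly aligned with the image.

```bash
python3 - <<'E'
from h import *
im=cv2.imread("pics/w1.png"); g=cv2.cvtColor(im,cv2.COLOR_BGR2GRAY); P=np.load("w1P.npy",allow_pickle=True).item()
sub=g[150:240,275:362]; print(sub[41,::4])
for th in(60,75,90):
    m=np.zeros_like(g); m[161:229,285:351]=(g[161:229,285:351]>th)*255
    cs,_=cv2.findContours(m,cv2.RETR_EXTERNAL,cv2.CHAIN_APPROX_NONE)
    k=max(cs,key=cv2.contourArea); e=cv2.fitEllipse(cv2.convexHull(k)); c=onz(P,*e[0],.0877)
    print(th,cv2.contourArea(k),np.round(e[0],1),np.round(e[1],1),e[2],c.round(4))
# plate
m=((g<55)*255).astype(np.uint8); m2=np.zeros_like(m); m2[150:240,272:364]=m[150:240,272:364]
# left/right console edges: strong gradient rows 110..150
gx=cv2.Sobel(g,cv2.CV_32F,1,0,ksize=3)
L=[];Rr=[]
for v in range(110,150): 
    L.append((205+np.argmax(abs(gx[v,205:230])),v)); Rr.append((405+np.argmax(abs(gx[v,405:430])),v))
# plane of panel: guess yaw, intersect rays with panel plane
def plane(P,u,v,c,yaw):
    n=np.array([np.sin(np.radians(26))*np.cos(yaw),np.sin(np.radians(26))*np.sin(yaw),np.cos(np.radians(26))])
    o,d=ray(P,u,v); p0=c-.018*n; return o+d*(n@(p0-o))/(n@d)
yaw=np.radians(16)
for E in(L,Rr):
    E=np.array(E,float); w=np.array([plane(P,*p,c,yaw) for p in E]); 
    vx,vy,x0,y0=cv2.fitLine(w[:,:2].astype(np.float32),cv2.DIST_HUBER,0,.001,.001).ravel()
    print("edge yaw",np.degrees(np.arctan2(vy,vx)),"dist",(c[:2]-[x0,y0])@[-vy,vx])
sl=cv2.resize(im[150:240,272:364],(736,592*0+720)[:2],interpolation=cv2.INTER_CUBIC)
# front edge row
gy=cv2.Sobel(g,cv2.CV_32F,0,1,ksize=3)
F=[(u,95+np.argmax(abs(gy[95:112,u]))) for u in range(230,405,5)]
w=np.array([onz(P,*p,.030) for p in F]);vx,vy,x0,y0=cv2.fitLine(w[:,:2].astype(np.float32),cv2.DIST_HUBER,0,.001,.001).ravel()
print("front yaw",np.degrees(np.arctan2(vy,vx)),"dist",(c[:2]-[x0,y0])@[-vy,vx])
E
```

```text
[65 65 16 24 62 63 41  5  4  2  3  4  4  5  4 49 62 63 59 15 60 63]
60 2574.0 [318.1 190.5] [57.7 59.2] 50.2674674987793 [0.5851 0.0378 0.0877]
75 315.0 [332.3 173.8] [13.6 39.9] 131.21803283691406 [0.6039 0.0298 0.0877]
90 300.5 [332.6 174.2] [13.1 39. ] 131.20263671875 [0.6037 0.0294 0.0877]
edge yaw 15.729414 dist -0.11155444914580728
edge yaw 16.788902 dist 0.08397869645591317
front yaw -73.83193 dist -0.06171179684255754
```

Request:
move_arm:
  rows: [-0.7,-5.6,0,-10,-1.4,-11.3,0,-20,-2.1,-17,0,-30,-2.8,-22.5,0,-40,-3.5,-28,2,-50,-4.2,-33.8,4,-60,-4.2,-33.8,6,-70,-4.2,-33.8,7,-80,-4.2,-33.8,7,-90,-4.2,-33.8,7,-100]

```text
clock: 3.7
tcp_pos: [0.4463, 0.3472, 0.1359]
orientation: [1.655, 2.669, -0.002]
contact_force: [0.2, -0.0, 1.4]
grip_width: 0.0856
gripper_force: 0.0
```

Request:
move_arm:
  rows: [0,0,0,-10,0,0,0,-20,0,0,0,-30,0,0,0,-40,0,0,0,-45,0,0,0,-45,0,0,0,-45]

```text
clock: 4.58
tcp_pos: [0.446, 0.3483, 0.1362]
orientation: [0.518, 3.098, -0.001]
contact_force: [0.5, 0.8, -0.5]
grip_width: 0.0859
gripper_force: 0.0
```

```bash
python3 - <<'E'
from h import *
P=r.camera_params("wrist"); im=r.grab_frame("wrist"); cv2.imwrite("pics/w2.png",im)
o=r.get_obs(); print(o["tcp_pos"],o["orientation"],o["joints"])
g=cv2.cvtColor(im,cv2.COLOR_BGR2GRAY); q=proj(P,[.4455,.3468,.051]); print(q)
E
```

```text
[0.44589754 0.34848179 0.13626099] [ 5.16615156e-01  3.09836522e+00 -7.33436776e-04] [-0.11301603  0.58426432 -0.87716956  1.87306868  0.55093664  0.94634629
 -0.00459661]
[316.72179238 209.06505182]
```

View pics/w2.png

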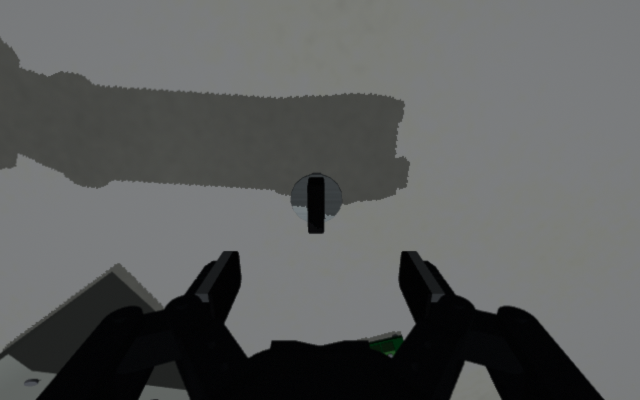

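The wrist view shows the bar in line with the tool's x axis, its top centred near (316,205). I'll measure it exactly.

```bash
python3 - <<'E'
from h import *
P=r.camera_params("wrist"); g=cv2.cvtColor(cv2.imread("pics/w2.png"),cv2.COLOR_BGR2GRAY)
m=np.zeros_like(g); m[170:242,285:350]=(g[170:242,285:350]<28)*255
k=max(cv2.findContours(m,0,1)[0],key=cv2.contourArea); q=cv2.minAreaRect(k); print(q)
b=cv2.boxPoints(q); w=np.array([onz(P,*p,.051) for p in b]); print(w.round(4).tolist(), w.mean(0))
b2=b[np.argsort(b[:,1])]; lo,hi=b2[:2].mean(0),b2[2:].mean(0)
A=onz(P,*lo,.051);B=onz(P,*hi,.051); print("bar yaw",np.degrees(np.arctan2(*(B-A)[1::-1]))%180,np.linalg.norm(B-A),A,B)
o=r.get_obs(); M=R.from_rotvec(o["orientation"]).as_matrix(); print("tool x yaw",np.degrees(np.arctan2(M[1,0],M[0,0])))
for X in (A,B,(A+B)/2): print(M.T@(X-o["tcp_pos"]))
E
```

```text
((315.0, 204.5), (55.0, 16.0), 90.0)
[[0.4172, 0.3487, 0.051], [0.4213, 0.3607, 0.051], [0.4668, 0.3453, 0.051], [0.4624, 0.3325, 0.051]] [0.44191528 0.34678432 0.051     ]
bar yaw 160.8355333232749 0.048024750350610476 [0.4192337  0.35466708 0.051     ] [0.46459692 0.33890147 0.051     ]
tool x yaw 161.06741052997856
[ 0.02727285 -0.00276764  0.0852478 ]
[-0.0207515  -0.00296199  0.08527302]
[ 0.00326067 -0.00286482  0.08526041]
```

Request:
move_arm:
  rows: [0.1,-0.3,4,0,0.1,-0.3,7,0,0.1,-0.3,9.4,0,0.1,-0.3,9.4,0,0.1,-0.3,9.4,0]

```text
clock: 5.25
tcp_pos: [0.444, 0.3473, 0.0431]
orientation: [0.513, 3.099, 0.002]
contact_force: [0.4, 0.4, 0.7]
grip_width: 0.085
gripper_force: 0.0
```

Request:
move_arm:
  rows: [0,0,0,0,0,0,0,0,0,0,0,0,0,0,0,0,0,0,0,0,0,0,0,0]
  fingers: 0
  newtons: 40

```text
clock: 6.0
tcp_pos: [0.4437, 0.3466, 0.0424]
orientation: [0.513, 3.099, -0.0]
contact_force: [-0.3, -1.6, 3.9]
grip_width: 0.0134
gripper_force: 43.3
```

Request:
move_arm:
  rows: [0,0,-5,0,0,0,-10,0,0,0,-15.5,0,-3.9,-4.1,-15.5,9,-7.8,-8.2,-15.5,18,-11.7,-12.3,-15.5,27,-15.6,-16.4,-15.5,36,-19.5,-20.5,-15.5,45,-23.4,-24.6,-15.5,54,-23.4,-24.6,-15.5,63]

```text
clock: 7.25
tcp_pos: [0.5871, 0.0314, 0.196]
orientation: [2.073, 2.359, -0.004]
contact_force: [-0.6, 0.8, -2.2]
grip_width: 0.0133
gripper_force: 42.6
```

Request:
move_arm:
  rows: [0,0,0,10,0,0,0,20,0,0,0,21.5,0,0,2,21.5,0,0,2,21.5,0,0,2,21.5]

```text
clock: 8.0
tcp_pos: [0.5856, 0.0383, 0.1767]
orientation: [-2.462, -1.95, 0.001]
contact_force: [-0.4, -0.0, -2.3]
grip_width: 0.0131
gripper_force: 42.5
```

```bash
python3 - <<'E'
from h import *
P=r.camera_params("wrist"); im=r.grab_frame("wrist"); cv2.imwrite("pics/w3.png",im)
s=r.grab_frame("side"); t=r.grab_frame("top");cv2.imwrite("pics/s3.png",s);cv2.imwrite("pics/t3.png",t)
o=r.get_obs(); print(o["clock"],o["tcp_pos"],o["orientation"]); M=R.from_rotvec(o["orientation"]).as_matrix(); print("tool x yaw",np.degrees(np.arctan2(M[1,0],M[0,0])))
c=lambda im,u,v,h: cv2.convertScaleAbs(cv2.resize(im[v-h:v+h,u-h:u+h],(400,400),interpolation=cv2.INTER_CUBIC),alpha=1.6)
cv2.imwrite("pics/c3.png",np.hstack([c(s,310,195,50),c(im,320,235,130)]))
E
```

```text
8.15 [0.58610638 0.03839071 0.17754748] [2.46321542e+00 1.94957797e+00 8.19154088e-04]
tool x yaw 76.72160200830761
```

View pics/c3.png

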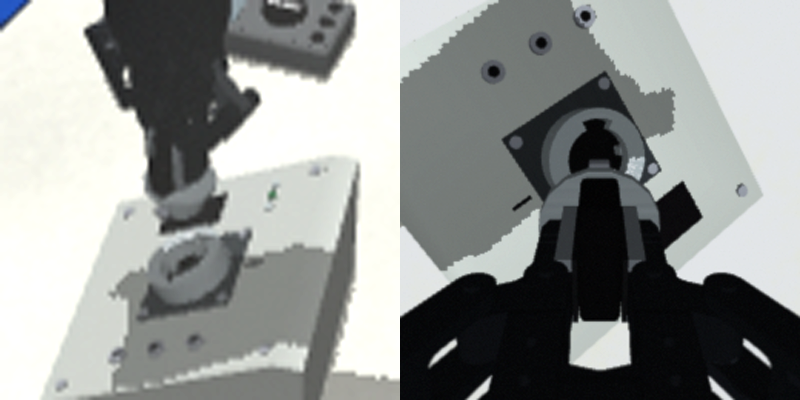

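The side view shows the plug upright above the socket. The wrist view shows the bar line (x≈600) in line with the socket slot at (597,125), so I'll lower it in steps.

Request:
move_arm:
  rows: [-0.1,-0.1,2,0,-0.1,-0.1,3.8,0,-0.1,-0.1,3.8,0,-0.1,-0.1,3.8,0]
  newtons: 25

```text
clock: 8.65
tcp_pos: [0.5847, 0.0377, 0.1395]
orientation: [-2.464, -1.949, 0.0]
contact_force: [0.3, -0.1, -2.6]
grip_width: 0.0136
gripper_force: 42.5
```

Request:
move_arm:
  rows: [0,0,0.4,0,0,0,0.7,0,0,0,0.7,0]

```text
clock: 9.02
tcp_pos: [0.5856, 0.0385, 0.1326]
orientation: [2.463, 1.95, 0.004]
contact_force: [3.0, 3.4, -1.5]
grip_width: 0.0134
gripper_force: 42.5
```

Request:
move_arm:
  rows: [0,0.1,0.2,0,0,0.1,0.2,0]

```text
clock: 9.28
tcp_pos: [0.586, 0.0383, 0.1303]
orientation: [-2.463, -1.95, -0.002]
contact_force: [3.3, 4.5, -1.7]
grip_width: 0.013
gripper_force: 42.7
```

Request:
move_arm:
  rows: [0,0,0,0,0,0,0,0,0,0,0,0,0,0,0,0]
  fingers: 0.24

```text
clock: 9.78
tcp_pos: [0.5854, 0.037, 0.1301]
orientation: [2.464, 1.949, -0.001]
contact_force: [1.4, 0.0, -0.5]
grip_width: 0.0202
gripper_force: 0.5
```

```bash
cat > look.py <<'E'
from h import *
import sys
n=sys.argv[1]
im=r.grab_frame("wrist"); s=r.grab_frame("side"); o=r.get_obs(); print(o["clock"],o["tcp_pos"],o["grip_width"],o["contact_force"])
M=R.from_rotvec(o["orientation"]).as_matrix(); print("yaw",np.degrees(np.arctan2(M[1,0],M[0,0])))
c=lambda im,u,v,h: cv2.convertScaleAbs(cv2.resize(im[v-h:v+h,u-h:u+h],(400,400),interpolation=cv2.INTER_CUBIC),alpha=1.8)
cv2.imwrite(f"pics/{n}.png",np.hstack([c(s,310,195,40),c(im,320,235,130)]))
E
python3 look.py c4
```

```text
9.875 [0.58546115 0.03712207 0.13018301] 0.020593907777885716 [ 1.24424986  0.17704781 -1.30874111]
yaw 76.68725942017845
```

View pics/c4.png

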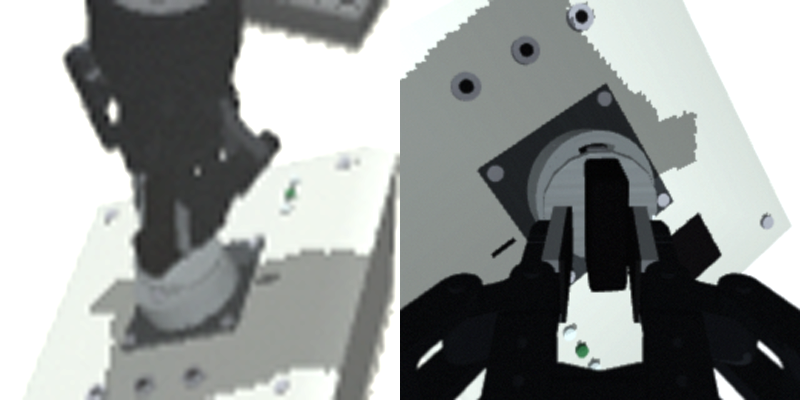

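The plug has dropped partway into the socket and is leaning downhill against the right finger, with its flange nearly level with the lip. I'll open further and follow it downhill.

Request:
move_arm:
  rows: [0.1,0.2,0,0,0.2,0.4,0,0,0.3,0.6,0,0,0.3,0.6,0,0,0.3,0.6,0,0]
  fingers: 0.4

```text
clock: 10.5
tcp_pos: [0.5921, 0.0389, 0.1302]
orientation: [-2.464, -1.949, 0.0]
contact_force: [-0.1, -0.7, 0.9]
grip_width: 0.0345
gripper_force: 0.0
```

Request:
move_arm:
  rows: [0.1,0.3,0,0,0.2,0.6,0,0,0.2,0.6,0,0,0.2,0.6,0,0]

```text
clock: 11.0
tcp_pos: [0.5984, 0.0395, 0.1302]
orientation: [-2.464, -1.949, 0.0]
contact_force: [-0.0, -0.3, 0.4]
grip_width: 0.0341
gripper_force: 0.0
```

```bash
python3 look.py c5
```

```text
11.1 [0.59839099 0.03944476 0.13023497] 0.03433467838733251 [ 0.06683494 -0.03797003  0.15951039]
yaw 76.70002603819867
```

View pics/c5.png

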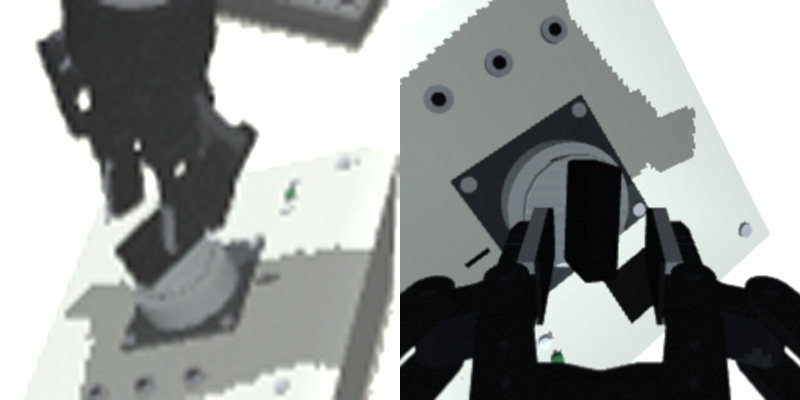

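The plug now looks seated: its flange is parallel to the lip and the bar stands normal to the panel. I'll check the bar's top corners against where they'd be if it were fully home.

```bash
cat > chk.py <<'E'
from h import *
import sys
def corners(ang,h=0.0525,C=(.5851,.0378,.0877),yaw=196.2):
    a=np.radians(yaw); t=np.radians(26)
    x=np.array([np.cos(a)*np.cos(t),np.sin(a)*np.cos(t),np.sin(t)]); z=np.array([-np.cos(a)*np.sin(t),-np.sin(a)*np.sin(t),np.cos(t)]); y=np.cross(z,x)
    O=np.array(C)-.018*z; b=np.radians(ang); u=np.cos(b)*x+np.sin(b)*y; w=np.cross(z,u)
    return [O+h*z+i*.022*u+j*.007*w for i,j in((1,1),(1,-1),(-1,-1),(-1,1))]
E
python3 - <<'E'
from chk import *
P=r.camera_params("wrist");S=r.camera_params("side")
for h in(.0525,.0605):
    print(h,"wrist crop",[(((proj(P,c)-[190,105])*400/260)+[400,0]).round().tolist() for c in corners(60,h)])
    print("side crop",[((proj(S,c)-[270,155])*5).round().tolist() for c in corners(60,h)])
E
```

```text
0.0525 wrist crop [[620.0, 279.0], [585.0, 287.0], [581.0, 169.0], [616.0, 165.0]]
side crop [[167.0, 193.0], [183.0, 197.0], [129.0, 254.0], [114.0, 249.0]]
0.0605 wrist crop [[629.0, 288.0], [593.0, 296.0], [589.0, 172.0], [626.0, 168.0]]
side crop [[160.0, 182.0], [176.0, 187.0], [122.0, 243.0], [106.0, 238.0]]
```

The observed corners match the fully-home prediction (side view left corner about (116,248) against a predicted (114,249)). Next I'll straddle the bar with the fingers and turn it clockwise.

Request:
move_arm:
  rows: [0.2,-0.2,0,0,0.2,-0.2,0.5,0,0.2,-0.2,0.9,0,0.2,-0.2,0.9,0]

```text
clock: 11.6
tcp_pos: [0.5966, 0.0417, 0.1207]
orientation: [-2.463, -1.949, 0.001]
contact_force: [-0.5, -1.0, 0.2]
grip_width: 0.0339
gripper_force: 0.0
```

Request:
move_arm:
  rows: [0,0,0,5,0,0,0,10,0,0,0,15,0,0,0,20,0,0,0,20]
  fingers: 0.3

```text
clock: 12.22
tcp_pos: [0.5974, 0.042, 0.1215]
orientation: [2.764, 1.493, 0.001]
contact_force: [1.3, 0.2, 0.3]
grip_width: 0.0254
gripper_force: 0.4
```

Request:
move_arm:
  rows: [0,0,0,5,0,0,0,10,0,0,0,15,0,0,0,20,0,0,0,25,0,0,0,30,0,0,0,35,0,0,0,40,0,0,0,40]

```text
clock: 13.35
tcp_pos: [0.5988, 0.0421, 0.1224]
orientation: [3.107, 0.46, 0.006]
contact_force: [3.1, 0.1, 3.2]
grip_width: 0.0259
gripper_force: 2.0
```

```bash
python3 look.py c6; python3 - <<'E'
from chk import *
P=r.camera_params("wrist");S=r.camera_params("side")
for a in(60,30,0):
    print(a,"wrist crop",[(((proj(P,c)-[190,105])*400/260)+[400,0]).round().tolist() for c in corners(a)])
    print("side crop",[((proj(S,c)-[270,155])*5).round().tolist() for c in corners(a)])
E
```

```text
13.45 [0.59781515 0.0419378  0.12176808] 0.02544174858916119 [ 3.06942595 -1.02015028  2.55291174]
yaw 16.848976571557195
60 wrist crop [[666.0, 255.0], [646.0, 290.0], [538.0, 225.0], [559.0, 190.0]]
side crop [[167.0, 193.0], [183.0, 197.0], [129.0, 254.0], [114.0, 249.0]]
30 wrist crop [[651.0, 286.0], [616.0, 307.0], [555.0, 195.0], [589.0, 175.0]]
side crop [[181.0, 196.0], [187.0, 209.0], [115.0, 250.0], [110.0, 237.0]]
0 wrist crop [[622.0, 305.0], [581.0, 305.0], [583.0, 177.0], [622.0, 177.0]]
side crop [[187.0, 207.0], [180.0, 225.0], [110.0, 240.0], [117.0, 222.0]]
```

View pics/c6.png

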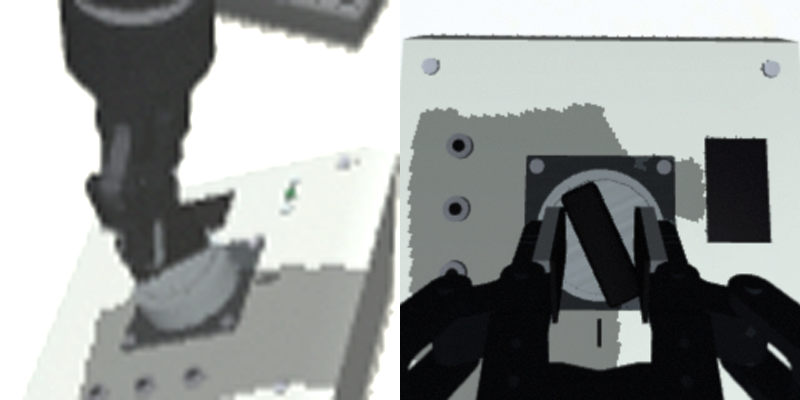

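The bar has turned about 35° and has roughly 25° to go, with the lugs under the lip. Closing the fingers will square it up the rest of the way.

Request:
move_arm:
  rows: [0,0,0,4,0,0,0,8,0,0,0,12,0,0,0,12,0,0,0,12]
  fingers: 0.24
  newtons: 20

```text
clock: 14.08
tcp_pos: [0.5961, 0.0416, 0.1207]
orientation: [3.139, 0.132, -0.003]
contact_force: [0.4, -1.2, 0.1]
grip_width: 0.0204
gripper_force: 1.0
```

Request:
move_arm:
  rows: [0,0,0,-4,0,0,0,-8,0,0,0,-12,0,0,0,-12,0,0,0,-12,0,0,0,-12]
  fingers: 0
  newtons: 25

```text
clock: 14.82
tcp_pos: [0.5959, 0.0417, 0.1206]
orientation: [3.108, 0.456, -0.004]
contact_force: [-3.5, -2.2, -2.5]
grip_width: 0.0134
gripper_force: 24.4
```

```bash
python3 look.py c7; python3 -c "
from h import *
print(r.get_obs()['moment'],r.get_obs()['gripper_force'])"
```

```text
14.925 [0.5959386  0.04165873 0.12064988] 0.013330371760521537 [-3.82229322 -1.98916985 -2.61063724]
yaw 16.68723672975987
[-0.29942151  0.72646792  0.04622109] 24.318543076515198
```

View pics/c7.png

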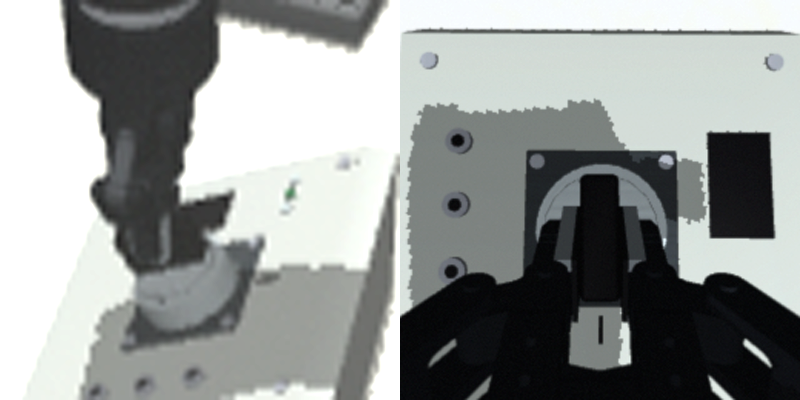

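The bar now lies along the slope, in line with the panel mark at (600,330). I'll give it a small extra clockwise nudge to confirm the stop, then release and retreat.

Request:
move_arm:
  rows: [0,0,0,2,0,0,0,4,0,0,0,5,0,0,0,5]

```text
clock: 15.42
tcp_pos: [0.5962, 0.0407, 0.1207]
orientation: [3.124, 0.319, -0.003]
contact_force: [-4.5, -4.6, -4.0]
grip_width: 0.0136
gripper_force: 34.5
```

```bash
python3 -c "
from h import *
o=r.get_obs();M=R.from_rotvec(o['orientation']).as_matrix(); print(o['moment'],np.degrees(np.arctan2(M[1,0],M[0,0])))"
```

```text
[-0.77571082  0.85898692  0.70034836] 11.652137865737116
```

The z moment rose from 0.05 to 0.70 N m, so the plug is against its stop. Now I'll release it and rise.

Request:
move_arm:
  rows: [0,0,0,-3,0,0,0,-5,0,0,0,-5]

```text
clock: 15.8
tcp_pos: [0.596, 0.0418, 0.1207]
orientation: [-3.108, -0.455, 0.003]
contact_force: [-5.4, -2.7, -3.6]
grip_width: 0.0129
gripper_force: 24.4
```

Request:
move_arm:
  rows: [0,0,0,0,0,0,0,0,0,0,0,0,0,0,0,0,0,0,-3,0,0,0,-8,0,0,0,-12,0,0,0,-12,0,0,0,-12,0]
  fingers: 0.6

```text
clock: 16.92
tcp_pos: [0.5966, 0.0418, 0.2408]
orientation: [3.108, 0.456, -0.001]
contact_force: [-0.3, -0.6, -0.7]
grip_width: 0.0512
gripper_force: 0.0
```

```bash
python3 look.py c8; python3 - <<'E'
from chk import *
P=r.camera_params("wrist");S=r.camera_params("side")
for a in (0,8): print("wrist",[(((proj(P,c)-[190,105])*400/260)+[400,0]).round().tolist() for c in corners(a)],"side",[((proj(S,c)-[270,155])*5).round().tolist() for c in corners(a)])
E
```

```text
17.025 [0.59614019 0.04166435 0.23982307] 0.05121608882787404 [ 1.10940792 -0.73835454 -0.52591752]
yaw 16.696857778333456
wrist [[613.0, 170.0], [589.0, 170.0], [590.0, 99.0], [613.0, 99.0]] side [[187.0, 207.0], [180.0, 225.0], [110.0, 240.0], [117.0, 222.0]]
wrist [[618.0, 168.0], [595.0, 171.0], [585.0, 101.0], [608.0, 98.0]] side [[186.0, 203.0], [183.0, 220.0], [110.0, 243.0], [114.0, 226.0]]
```

View pics/c8.png

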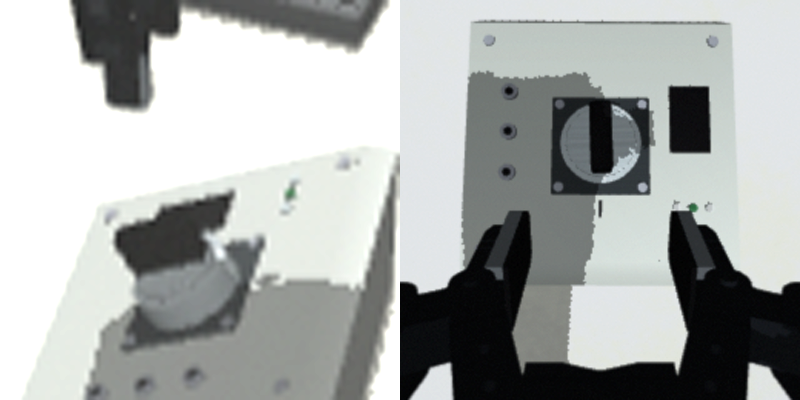

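The plug is home. Its bar runs along the slope at (589–613, 99–172), matching the prediction, and the gripper is clear.

```bash
python3 -c "
from h import *
print(r.hand_in())"
```

```text
the job is handed in; nothing more can be done
None
```

The plug is fully home in the bayonet socket, turned clockwise to its stop and released, with the cap, board and meter untouched; the job was handed in at about 17 s, and `hand_in` returned no score.

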